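Let down the ratchet jack arm

ROBOT

A 7-joint arm with a two-finger parallel gripper is mounted at the origin on a cart in front of the work surface, level with it; the furniture and walls round the work are solid. World frame = base frame: x ahead of the robot, y to its left, z up, the work surface at z = 0. Lengths are in m, angles in rad, forces in N, time in s.
With the tool pointing down it reaches from about 0.425 to 0.925 m from the base axis. Payload 6.8 kg.
Tool frame: the origin (TCP) lies midway between the tips of the shut fingers; the grasp point (between the pads) lies 19 mm behind it; y points along the fingers, z is the direction in which the jaws open and shut, and the axes are right-handed (so a half turn about y gives the same grasp; the last joint's range is limited). The gripper opens to 85 mm and grips with 20 to 120 N. Pads are 22 mm wide; open, the fingers measure 114 mm over their backs; the gripper's body (76 mm by 85 mm) begins 54 mm behind the grasp point. The pads swing forward as they close: fully open they stand 13 mm farther back than shut.
Start: joints at [1.221, 0.477, 0.022, 1.555, -0.011, 1.109, -0.083], TCP at [0.162, -0.655, 0.231] pointing down, gripper open.
Joint ranges: [-2.96, 2.96], [-0.34, 2.1], [-1.41, 1.46], [0.24, 2.44], [-1.37, 4.51], [0.17, 1.92], [-2.96, 2.96]. Speed limits (rad/s): [2.39, 2.39, 3.14, 3.14, 3.14, 3.14, 3.14].

INTERFACE

Orientations are given as a unit quaternion [w, x, y, z].
In Python, from station import bot gives the robot as it stands. The module is installed in compiled form; this text tells all that it offers.
- The arm moves only by the shell command python3 -m crank 'ROWS' [FORCE]. ROWS is JSON, a list of rows, each an object with "linear": the shift along the tool's x, y, z in m, a list of three; "dr": the turn, a rotation vector about the tool's x, y, z in degrees, a list of three; "hand": the gripper command: -1 is shut, 1 is fully open, values between are in proportion. A call has 1 to 10 rows; each row is the pose to reach, as a shift and turn from the pose commanded when the call began, along the tool's axes at that moment; what a row does not reach only later rows make up. A row lasts 1/12 s, in which the tool goes at most 41.7 mm and 7.16 degrees, less where a joint would pass 70% of its speed; a pose out of reach is approached as far as the arm can. A call with a gripper value outside its range is refused whole. The fingers move at their own pace and stop on an object; FORCE is the grip in N (left out, the last holds). Time passes only in rows, so rows that repeat a pose let the fingers close. It gives the time, the measured TCP pose, the force and the opening at its end, in the units of the state.
- bot.get_obs(): the state, without advancing time (a new reading comes with each control period).
- bot.read_camera(name): name is "scene" or "top"; returns the picture (400x640x3 uint8, blue, green, red); there is no depth.
- bot.camera_params(name): a dict with "K" (3x3 intrinsics, pixels), "k1" (the pictures are not rectified: a ray, as slopes to the right and down, at radius r is drawn at 1 + k1 r^2 times it, then the intrinsics apply), "R" (3x3) and "t" (3): a world point X has camera coordinates R X + t. Camera axes: x right, y down, z forward; pixel columns grow to the right and rows downward; lengths in m; the calibration is good to about 2 mm. A picture is of the moment at which its call begins. camera_params takes no time and is no camera call.
- bot.hand_in(): hands the job in, once; it reports no verdict.
Trained networks look in the newest picture that a camera, given by its name, has taken for a name from the list of things; names that differ only in an ending like _2 or _b are one class to them, and where a whole thing is asked for, a point or a joint stands for the part that bears it (a point fixed in the world has none). Each returns a list of dicts, best first, with "score" (0 to 1); they miss things now and then, are a little off and sometimes report something else, mostly with a low value. They report only what shows in the picture. A call takes as long as a camera call.
- bot.search_frame(camera, target): "extent" ([left, top, right, bottom] in pixels, round what is visible of it).
- bot.cut_out(camera, target): "pixels" (400x640 bool, what is visible of it) and "extent" ([left, top, right, bottom] in pixels, round what is visible of it).
- bot.place_of(camera, target): "xy" ([column, row] in pixels: a listed point, or the origin of a listed thing).
The state is a dict: "t": time; "q": joint angles; "joint_vel": joint speeds; "joint_torque": joint torques, N m; "eef_pos": TCP position; "tool_rot": TCP orientation; "contact_force": force on the tool from outside, world axes, zero at the start; "torque": the same for the moment, N m; "gripper_width": opening from 0.0 (shut) to 1.0 (fully open).
Only numpy, scipy, OpenCV 4.12 (cv2) and the standard library are available. Lean on these libraries where they do the work, as an engineer would, in place of code of your own. Each camera call takes 0.05 s, during which the arm holds its last target. There are 200 camera calls.

TASK

The arm of the small ratchet jack bolted to the bench is still up, held by its pawl. With the fingertips press the pawl's tail down until its hook is well out of the toothed wheel (it stays where you leave it), then push the arm down past the teeth until it rests on its stop. Do not force the arm against the engaged pawl, do not raise the arm any higher, leave the pawl out of the teeth, and leave the tools and parts lying round the jack where they are: nothing is to be picked up.

Things in the scene. Friction and masses are not known exactly. Their poses are not given: they have to be found in the camera images.
- jack: ratchet jack fixed to the bench: dark steel foot 200 x 90 mm, two grey cheeks, 112 mm high, a toothed wheel between them (upper rim 145 mm above the bench). Origin on the bench below the wheel's axis; x points to the arm's side (yaw = the arm's direction from above), the pawl and its tail stand on the -x side, y along the hinge axes, z up. Arm and pawl swing in the plane y = 0.
- hub (a point): centre of the wheel on the arm's hinge axis, 90 mm above the bench. A straight downward push at a fixed place 120 mm horizontally from here, along the jack's x, brings the arm right down (the contact slides along its pad); the stiff hinge takes about 6 N there.
- lift_arm (a joint): elevation of the arm above level, rad; 0 = fully down, level, on the rubber-topped stop post; starts at 0.60 to 0.73. It stays where it is left. With the pawl in it has up to 9 degrees of play before a tooth meets the hook.
- lift_pad (a point): point on top of the arm's ribbed rubber pad, mid-width, 150 mm from the hub axis. The arm is a flat steel bar 24 mm wide reaching 205 mm from the axis; the pad covers its upper side from 100 to 200 mm. With the arm level the pad's top is 99 mm above the bench.
- pawl (a joint): angle of the pawl, rad; 0 = hook fully in the teeth (start); the hook leaves the teeth at about 0.15, is well clear from 0.22 on, end of travel at 0.42. Pivot 46 mm from the hub towards -x of the jack, 32 mm above the bench, stiff, without a spring: about 4 N down on the tail moves it and it stays where it is left.
- pawl_tail (a point): centre of the top of the pawl's tail plate (36 mm along x, 26 mm along y), 99 mm from the pivot, 145 mm from the hub towards -x of the jack, 71 mm above the bench at the start. Pressed straight down; sinks about 10 mm per 0.1 rad of pawl angle and moves a little towards the hub.
- screwdriver: loose orange-handled screwdriver 207 mm long, beside the jack on its +y side; leave alone. Origin at its middle on the bench
- vee_block: loose grey steel vee block 57 x 56 x 34 mm, beside the arm on the jack's -y side; leave alone. Origin at the middle of its underside
- bolt: loose dark flange bolt 40 mm long, 15 mm high, beside the pawl on the jack's -y side; leave alone. Origin at the middle of its underside
- tape_roll: white roll of masking tape, 80 mm across, 24 mm high, beyond the jack; stays put. Origin at the middle of its underside
- feeler_gauge: loose feeler gauge, 109 x 49 x 10 mm, near the front edge of the bench; leave alone. Origin at the middle of its underside

How it is judged:
By the outcome, as a careful person would: the job done as asked, in the order asked, and still so for the second after the job is handed in, with the robot touching nothing.
It also fails if it takes over 42 s, if anything falls off the work surface, if the arm or the gripper's body presses on something with over 40 N, if the wrist force passes 120 N, or if a joint passes its speed limit or range.

## Working session

There is one attempt and no reset: what is moved stays moved. The work goes in short steps, Python scripts to look and compute and a shell command to move; the robot and the scene stay as the last step left them, time stands still between calls to the robot, and variables do not carry over. Pictures are saved under pics/ and viewed, about 8 in all and at most 12, crops included, and the job is handed in when it is done.

```bash
mkdir -p pics
cat > h.py <<'E'
import numpy as np, cv2
from station import bot
def ray(cam,px):
    p=bot.camera_params(cam);K=np.array(p["K"]);R=np.array(p["R"]);t=np.array(p["t"])
    d=np.array([(px[0]-K[0,2])/K[0,0],(px[1]-K[1,2])/K[1,1]]);u=d.copy()
    for _ in range(20):u=d/(1+p["k1"]*(u@u))
    return -R.T@t,R.T@np.array([u[0],u[1],1])
def atz(cam,px,z):
    o,d=ray(cam,px);return o+d*(z-o[2])/d[2]
def tri(a,b):
    o1,d1=ray("scene",a);o2,d2=ray("top",b)
    s=np.linalg.lstsq(np.c_[d1,-d2],o2-o1,rcond=None)[0]
    A=o1+s[0]*d1;B=o2+s[1]*d2;return (A+B)/2,np.linalg.norm(A-B)
E
python3 - <<'E'
from h import *
for c in("scene","top"):
    cv2.imwrite(f"pics/{c}0.png",bot.read_camera(c))
o=bot.get_obs();print({k:np.round(v,3) for k,v in o.items()})
P={}
for n in("jack","hub","lift_pad","pawl_tail","vee_block","bolt","screwdriver","tape_roll","feeler_gauge"):
    for c in("scene","top"):
        r=bot.place_of(c,n);P[n,c]=r
        print(n,c,[(np.round(x["xy"],1),round(x["score"],2)) for x in r[:2]])
    if P[n,"scene"] and P[n,"top"]: print("  tri",tri(P[n,"scene"][0]["xy"],P[n,"top"][0]["xy"]))
E
```

```text
{'t': np.float64(0.1), 'q': array([ 1.221,  0.478,  0.022,  1.556, -0.012,  1.109, -0.083]), 'joint_vel': array([ 0.001, -0.001,  0.001, -0.   ,  0.   ,  0.001, -0.   ]), 'joint_torque': array([ 5.0000e-03, -5.9777e+01,  1.6140e+00, -2.8196e+01,  1.3000e-02,
        5.0000e-03, -0.0000e+00]), 'eef_pos': array([ 0.161, -0.655,  0.23 ]), 'tool_rot': array([ 0.085, -0.085,  0.703, -0.701]), 'contact_force': array([-0.303, -0.697,  0.078]), 'torque': array([-0.   ,  0.029,  0.072]), 'gripper_width': np.float64(1.0)}
jack scene [(array([320.9, 231.8]), 0.9)]
jack top [(array([330.5, 210.8]), 0.84)]
  tri (array([0.52711048, 0.04809322, 0.01163205]), np.float64(0.0005641135790755582))
hub scene [(array([322. , 200.2]), 0.74), (array([321.9, 234.5]), 0.34)]
hub top [(array([331.9, 206.9]), 0.91)]
  tri (array([0.52456639, 0.04650959, 0.0982778 ]), np.float64(0.0035471244812923432))
lift_pad scene [(array([280.5, 175.1]), 0.86)]
lift_pad top [(array([278.3, 180.5]), 0.75)]
  tri (array([0.56424382, 0.15894419, 0.18406333]), np.float64(0.004173744292396387))
pawl_tail scene [(array([364.7, 19
[... 306 characters left out ...]
(0.0063971630247669185))
bolt scene []
bolt top [(array([376.4, 190.4]), 0.46)]
screwdriver scene [(array([326.8, 252.5]), 0.79)]
screwdriver top [(array([304.7, 234.9]), 0.63), (array([282. , 183.7]), 0.37)]
  tri (array([ 0.46642121,  0.10959068, -0.00047822]), np.float64(0.006779702710437522))
tape_roll scene [(array([308.8, 207.7]), 0.43)]
tape_roll top [(array([379.5, 157.5]), 0.87), (array([301.9, 233.9]), 0.18)]
  tri (array([ 0.66414715, -0.0743135 ,  0.00230133]), np.float64(0.0003249573511399779))
feeler_gauge scene [(array([409. , 228.5]), 0.7)]
feeler_gauge top [(array([417.8, 268.9]), 0.83)]
  tri (array([ 0.38555154, -0.16696561, -0.01486102]), np.float64(0.004731202553462829))
```

View pics/scene0.png

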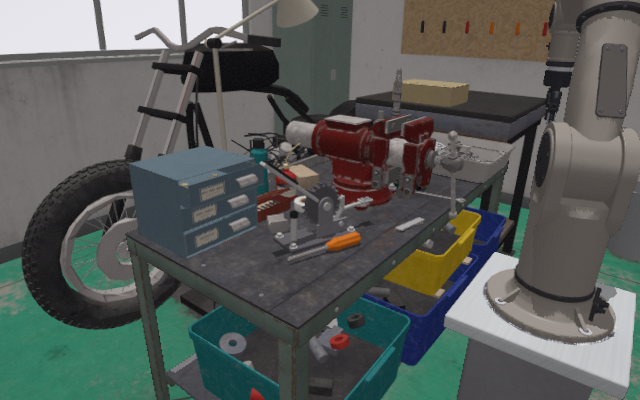

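View pics/top0.png

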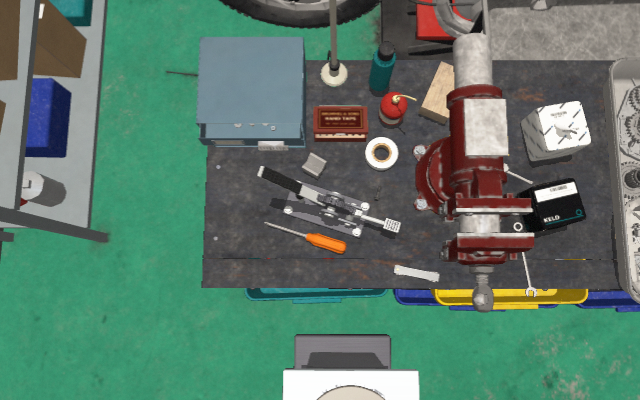

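The top view shows the jack with its raised arm ending near (265,172) and its tail plate at (392,225). The vise is right of the jack at x≈420–530 px, and the robot's start pose is off to the right. The network points agree with the picture, so next I'll fit the jack pose.

```bash
cat >> h.py <<'E'
def proj(cam,X):
    p=bot.camera_params(cam);c=np.array(p["R"])@X+np.array(p["t"]);u=c[:2]/c[2];u=u*(1+p["k1"]*(u@u));K=np.array(p["K"])
    return np.array([K[0,0]*u[0]+K[0,2],K[1,1]*u[1]+K[1,2]])
def jw(v,x,y=0,z=0):
    c,s=np.cos(v[2]),np.sin(v[2]);return np.array([v[0]+c*x-s*y,v[1]+s*x+c*y,z])
def pts(v):
    e=v[3];return {"jack":jw(v,0),"hub":jw(v,0,0,.09),"pawl_tail":jw(v,-.145,0,.071),
     "lift_pad":jw(v,.15*np.cos(e)-.009*np.sin(e),0,.09+.15*np.sin(e)+.009*np.cos(e))}
E
python3 - <<'E'
from h import *
from scipy.optimize import least_squares
from scipy.spatial.transform import Rotation as R
M={("jack","scene"):(320.9,231.8),("jack","top"):(330.5,210.8),("hub","scene"):(322,200.2),("hub","top"):(331.9,206.9),
("lift_pad","scene"):(280.5,175.1),("lift_pad","top"):(278.3,180.5),("pawl_tail","scene"):(364.7,195.6),("pawl_tail","top"):(391.8,224.5)}
f=lambda v:np.concatenate([proj(k[1],pts(v)[k[0]])-m for k,m in M.items()])
r=least_squares(f,[.525,.047,1.27,.66],loss="soft_l1");v=r.x
print(v,list(zip(M,np.round(f(v).reshape(-1,2),1))))
print("tail",pts(v)["pawl_tail"],"push",jw(v,.12,0,.09+.12*np.tan(v[3])+.011))
for a,b in(((345,118),(485,125)),((452,133),(484,292)),((420,117),(487,200))):print("vise",tri(a,b))
q=bot.get_obs()["tool_rot"];print(R.from_quat(np.roll(q,-1)).as_matrix().round(3),"jack x deg",np.degrees(v[2]))
for c,b in(("top",(230,140,440,290)),("scene",(240,140,440,270))):
    i=bot.read_camera(c)[b[1]:b[3],b[0]:b[2]];cv2.imwrite(f"pics/{c}1.png",cv2.resize(i,None,fx=3.6,fy=3.6,interpolation=3))
E
```

```text
[0.52895839 0.04543136 1.27368712 0.60780515] [(('jack', 'scene'), array([-0.1,  3.5])), (('jack', 'top'), array([1.1, 0.1])), (('hub', 'scene'), array([-0.5,  2.7])), (('hub', 'top'), array([ 0., -2.])), (('lift_pad', 'scene'), array([-0.4,  0.2])), (('lift_pad', 'top'), array([1. , 1.2])), (('pawl_tail', 'scene'), array([0.2, 2.9])), (('pawl_tail', 'top'), array([-0.1, -0.1]))]
tail [ 0.48650858 -0.09321572  0.071     ] push [0.56408927 0.16017378 0.18447882]
vise (array([ 0.67246558, -0.26481858,  0.24096539]), np.float64(0.005305734519887961))
vise (array([ 0.33005808, -0.24753544,  0.24851781]), np.float64(0.007049603995247022))
vise (array([ 0.4722048 , -0.26772998,  0.27360552]), np.float64(0.07921203924103874))
[[-0.971  0.     0.239]
 [-0.239 -0.    -0.971]
 [-0.    -1.     0.   ]] jack x deg 72.97689655795912
```

View pics/scene1.png

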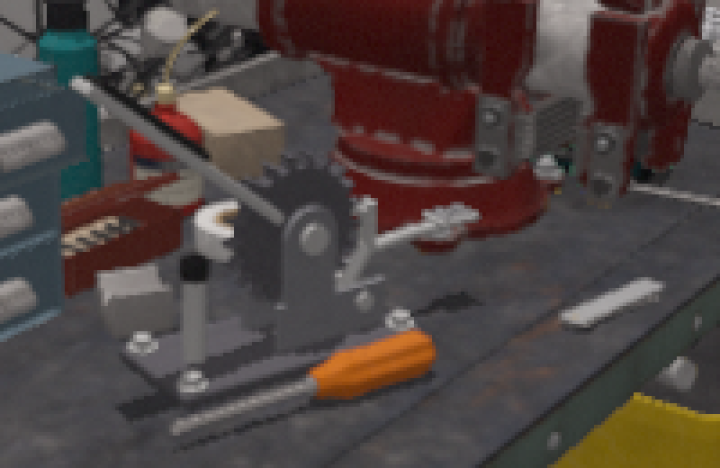

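The close view shows the hook engaged and the arm up, with clear space above both the tail plate (≈(450,215) in the crop) and the pad. The vise is about 0.25 m high, so I'll travel at z≈0.42. Next I lift and shut the gripper.

```bash
python3 -m crank '[{"linear":[0,-0.19,0],"dr":[0,0,0],"hand":-1},{"linear":[0,-0.19,0],"dr":[0,0,0],"hand":-1},{"linear":[0,-0.19,0],"dr":[0,0,0],"hand":-1},{"linear":[0,-0.19,0],"dr":[0,0,0],"hand":-1},{"linear":[0,-0.19,0],"dr":[0,0,0],"hand":-1},{"linear":[0,-0.19,0],"dr":[0,0,0],"hand":-1}]' 40
python3 -m crank '[{"linear":[-0.451,0,-0.47],"dr":[0,30.8,0],"hand":-1},{"linear":[-0.451,0,-0.47],"dr":[0,30.8,0],"hand":-1},{"linear":[-0.451,0,-0.47],"dr":[0,30.8,0],"hand":-1},{"linear":[-0.451,0,-0.47],"dr":[0,30.8,0],"hand":-1},{"linear":[-0.451,0,-0.47],"dr":[0,30.8,0],"hand":-1},{"linear":[-0.451,0,-0.47],"dr":[0,30.8,0],"hand":-1},{"linear":[-0.451,0,-0.47],"dr":[0,30.8,0],"hand":-1},{"linear":[-0.451,0,-0.47],"dr":[0,30.8,0],"hand":-1}]'
cat > st.py <<'E'
from h import *
import sys
from scipy.spatial.transform import Rotation as R
o=bot.get_obs();M=R.from_quat(np.roll(o["tool_rot"],-1)).as_matrix();p=np.array(o["eef_pos"])
print("t",o["t"],"p",p.round(4),"F",np.round(o["contact_force"],1),"zang",np.degrees(np.arctan2(M[1,2],M[0,2])).round(1),"ydir",M[:,1].round(3))
if len(sys.argv)>3: print("tool shift",(M.T@(np.array(sys.argv[1:4],float)-p)).round(4))
E
python3 st.py .487 -.0915 .42
```

```text
t: 1.6
eef_pos: [0.1621, -0.6573, 0.4289]
tool_rot: [-0.086, 0.084, -0.698, 0.706]
contact_force: [-0.8, -0.4, 1.0]
gripper_width: 0.147
t: 2.27
eef_pos: [0.3275, -0.3663, 0.421]
tool_rot: [0.104, -0.104, -0.699, 0.699]
contact_force: [0.8, -0.2, 0.1]
gripper_width: -0.002
t 2.2667 p [ 0.3275 -0.3663  0.421 ] F [ 0.8 -0.2  0.1] zang -107.0 ydir [-0. -0. -1.]
tool shift [-0.0724  0.0009 -0.3094]
```

```bash
python3 -m crank '[{"linear":[-0.0724,0,-0.3094],"dr":[0,0,0],"hand":-1},{"linear":[-0.0724,0,-0.3094],"dr":[0,0,0],"hand":-1},{"linear":[-0.0724,0,-0.3094],"dr":[0,0,0],"hand":-1},{"linear":[-0.0724,0,-0.3094],"dr":[0,0,0],"hand":-1},{"linear":[-0.0724,0,-0.3094],"dr":[0,0,0],"hand":-1},{"linear":[-0.0724,0,-0.3094],"dr":[0,0,0],"hand":-1},{"linear":[-0.0724,0,-0.3094],"dr":[0,0,0],"hand":-1},{"linear":[-0.0724,0,-0.3094],"dr":[0,0,0],"hand":-1},{"linear":[-0.0724,0,-0.3094],"dr":[0,0,0],"hand":-1},{"linear":[-0.0724,0,-0.3094],"dr":[0,0,0],"hand":-1}]'
python3 st.py .487 -.0915 .10
```

```text
t: 3.1
eef_pos: [0.4868, -0.092, 0.4207]
tool_rot: [-0.103, 0.103, 0.7, -0.7]
contact_force: [-1.4, -1.5, 0.4]
gripper_width: 0.005
t 3.1 p [ 0.4868 -0.092   0.4207] F [-1.4 -1.5  0.4] zang -106.7 ydir [-0.001  0.    -1.   ]
tool shift [-3.000e-04  3.207e-01 -6.000e-04]
```

```bash
python3 -m crank '[{"linear":[0,0.04,0],"dr":[0,0,0],"hand":-1},{"linear":[0,0.08,0],"dr":[0,0,0],"hand":-1},{"linear":[0,0.12,0],"dr":[0,0,0],"hand":-1},{"linear":[0,0.16,0],"dr":[0,0,0],"hand":-1},{"linear":[0,0.2,0],"dr":[0,0,0],"hand":-1},{"linear":[0,0.235,0],"dr":[0,0,0],"hand":-1},{"linear":[0,0.265,0],"dr":[0,0,0],"hand":-1},{"linear":[0,0.29,0],"dr":[0,0,0],"hand":-1},{"linear":[0,0.31,0],"dr":[0,0,0],"hand":-1},{"linear":[0,0.315,0],"dr":[0,0,0],"hand":-1}]'
python3 st.py .487 -.0915 .10
python3 - <<'E'
from h import *
a=bot.read_camera("scene")[140:270,280:440];b=bot.read_camera("top")[150:280,310:470]
cv2.imwrite("pics/c2.png",np.hstack([cv2.resize(a,(400,325),interpolation=3),cv2.resize(b,(400,325),interpolation=3)]))
E
```

```text
t: 3.93
eef_pos: [0.4835, -0.0953, 0.1031]
tool_rot: [0.107, -0.103, -0.699, 0.7]
contact_force: [0.5, -0.5, -0.0]
gripper_width: -0.003
t 3.9333 p [ 0.4835 -0.0953  0.1031] F [ 0.5 -0.5 -0. ] zang -107.1 ydir [-0.006 -0.    -1.   ]
tool shift [-0.0022  0.0031 -0.0046]
```

View pics/c2.png

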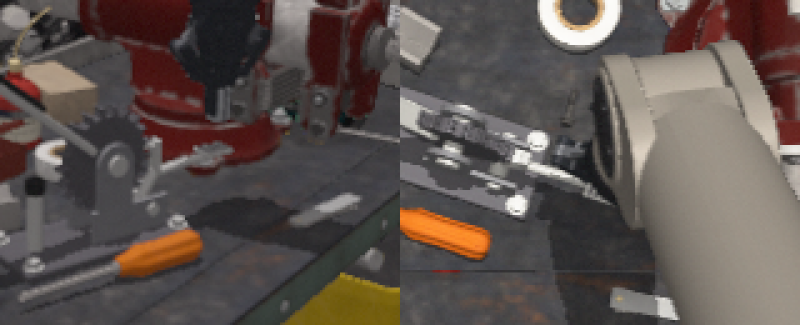

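The left crop shows the shut fingertips at (218,115), directly above the tail plate at (212,150), about 30 mm up and clear of the vise. Next I shift 4 mm towards the hub and press slowly.

```bash
python3 -m crank '[{"linear":[-0.002,0.01,-0.004],"dr":[0,0,0],"hand":-1},{"linear":[-0.002,0.02,-0.004],"dr":[0,0,0],"hand":-1},{"linear":[-0.002,0.026,-0.004],"dr":[0,0,0],"hand":-1},{"linear":[-0.002,0.03,-0.004],"dr":[0,0,0],"hand":-1},{"linear":[-0.002,0.034,-0.004],"dr":[0,0,0],"hand":-1},{"linear":[-0.002,0.038,-0.004],"dr":[0,0,0],"hand":-1},{"linear":[-0.002,0.042,-0.004],"dr":[0,0,0],"hand":-1},{"linear":[-0.002,0.046,-0.004],"dr":[0,0,0],"hand":-1}]'; python3 st.py .487 -.0915 .04
```

```text
t: 4.7
eef_pos: [0.4897, -0.0918, 0.0605]
tool_rot: [0.104, -0.105, -0.699, 0.7]
contact_force: [-1.6, -3.7, 4.9]
gripper_width: -0.002
t 4.7 p [ 0.4897 -0.0918  0.0605] F [-1.6 -3.7  4.9] zang -107.0 ydir [ 0.    -0.002 -1.   ]
tool shift [0.0027 0.0205 0.0004]
```

```bash
python3 -m crank '[{"linear":[0,0.004,0],"dr":[0,0,0],"hand":-1},{"linear":[0,0.008,0],"dr":[0,0,0],"hand":-1},{"linear":[0,0.012,0],"dr":[0,0,0],"hand":-1},{"linear":[0,0.016,0],"dr":[0,0,0],"hand":-1},{"linear":[0,0.02,0],"dr":[0,0,0],"hand":-1},{"linear":[0,0.023,0],"dr":[0,0,0],"hand":-1},{"linear":[0,0.023,0],"dr":[0,0,0],"hand":-1}]'; python3 st.py
python3 - <<'E'
from h import *
a=bot.read_camera("scene")[140:270,280:440]
cv2.imwrite("pics/c3.png",cv2.resize(a,(640,520),interpolation=3))
E
```

```text
t: 5.28
eef_pos: [0.4894, -0.0925, 0.0371]
tool_rot: [0.105, -0.105, -0.698, 0.7]
contact_force: [-1.3, -4.1, 3.1]
gripper_width: -0.003
t 5.2833 p [ 0.4894 -0.0925  0.0371] F [-1.3 -4.1  3.1] zang -107.1 ydir [-0.001 -0.002 -1.   ]
```

View pics/c3.png

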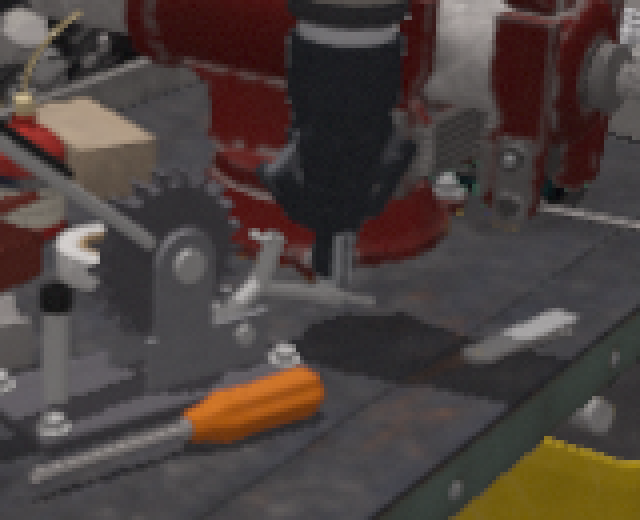

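The crop shows the pawl swung, with its hook at (262,245) clear of the wheel's rim at about (235,245). The tail is pressed under the tip and the force is only ~4 N. Next I lift straight up and move above the push point.

```bash
python3 -m crank '[{"linear":[0,-0.02,0],"dr":[0,0,0],"hand":-1},{"linear":[0,-0.06,0],"dr":[0,0,0],"hand":-1},{"linear":[0,-0.1,0],"dr":[0,0,0],"hand":-1},{"linear":[0,-0.14,0],"dr":[0,0,0],"hand":-1},{"linear":[0,-0.18,0],"dr":[0,0,0],"hand":-1},{"linear":[0,-0.22,0],"dr":[0,0,0],"hand":-1},{"linear":[0,-0.25,0],"dr":[0,0,0],"hand":-1},{"linear":[0,-0.26,0],"dr":[0,0,0],"hand":-1},{"linear":[0,-0.26,0],"dr":[0,0,0],"hand":-1}]'; python3 st.py .564 .160 .30
```

```text
t: 6.08
eef_pos: [0.4914, -0.0901, 0.3003]
tool_rot: [0.102, -0.106, -0.699, 0.699]
contact_force: [-0.1, -0.4, 0.1]
gripper_width: -0.003
t 6.0833 p [ 0.4914 -0.0901  0.3003] F [-0.1 -0.4  0.1] zang -106.9 ydir [ 0.006 -0.001 -1.   ]
tool shift [ 0.0034  0.0004 -0.2604]
```

```bash
python3 -m crank '[{"linear":[0.003,0,-0.04],"dr":[0,0,0],"hand":-1},{"linear":[0.003,0,-0.08],"dr":[0,0,0],"hand":-1},{"linear":[0.003,0,-0.12],"dr":[0,0,0],"hand":-1},{"linear":[0.003,0,-0.16],"dr":[0,0,0],"hand":-1},{"linear":[0.003,0,-0.2],"dr":[0,0,0],"hand":-1},{"linear":[0.003,0,-0.235],"dr":[0,0,0],"hand":-1},{"linear":[0.003,0,-0.255],"dr":[0,0,0],"hand":-1},{"linear":[0.003,0,-0.26],"dr":[0,0,0],"hand":-1},{"linear":[0.003,0,-0.26],"dr":[0,0,0],"hand":-1},{"linear":[0.003,0,-0.26],"dr":[0,0,0],"hand":-1}]'; python3 st.py .564 .160 .2
python3 - <<'E'
from h import *
a=bot.read_camera("scene")[140:270,240:400];b=bot.read_camera("top")[130:260,230:390]
cv2.imwrite("pics/c4.png",np.hstack([cv2.resize(a,(400,325),interpolation=3),cv2.resize(b,(400,325),interpolation=3)]))
E
```

```text
t: 6.92
eef_pos: [0.562, 0.1581, 0.2955]
tool_rot: [0.105, -0.103, -0.699, 0.7]
contact_force: [-0.1, 0.5, 0.4]
gripper_width: -0.001
t 6.9167 p [0.562  0.1581 0.2955] F [-0.1  0.5  0.4] zang -107.0 ydir [-0.003 -0.001 -1.   ]
tool shift [-0.0016  0.0955 -0.0027]
```

View pics/c4.png

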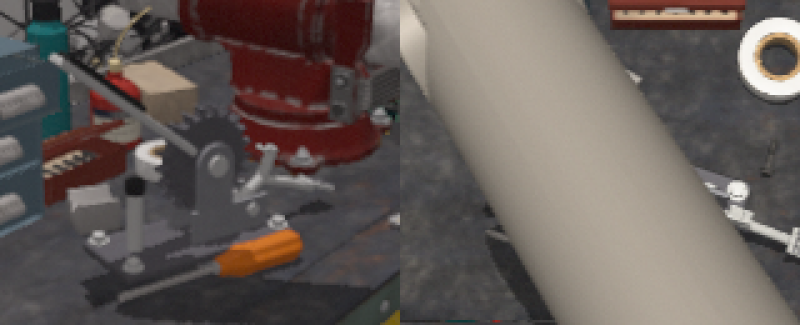

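The pawl has stayed out: in the left crop its hook, at (268,155), is clear of the teeth, and the arm is still up. Next I go down onto the pad.

```bash
python3 -m crank '[{"linear":[0,0.03,-0.002],"dr":[0,0,0],"hand":-1},{"linear":[0,0.06,-0.002],"dr":[0,0,0],"hand":-1},{"linear":[0,0.08,-0.002],"dr":[0,0,0],"hand":-1},{"linear":[0,0.09,-0.002],"dr":[0,0,0],"hand":-1},{"linear":[0,0.1,-0.002],"dr":[0,0,0],"hand":-1},{"linear":[0,0.107,-0.002],"dr":[0,0,0],"hand":-1},{"linear":[0,0.114,-0.002],"dr":[0,0,0],"hand":-1},{"linear":[0,0.121,-0.002],"dr":[0,0,0],"hand":-1}]'; python3 st.py .564 .160 .1
python3 - <<'E'
from h import *
a=bot.read_camera("scene")[140:270,240:400]
cv2.imwrite("pics/c5.png",cv2.resize(a,(640,520),interpolation=3))
E
```

```text
t: 7.68
eef_pos: [0.5653, 0.1615, 0.1786]
tool_rot: [-0.103, 0.106, 0.7, -0.698]
contact_force: [-0.0, 0.2, 6.5]
gripper_width: 0.0
t 7.6833 p [0.5653 0.1615 0.1786] F [-0.   0.2  6.5] zang -107.0 ydir [ 0.005  0.002 -1.   ]
tool shift [0.0011 0.0785 0.0021]
```

View pics/c5.png

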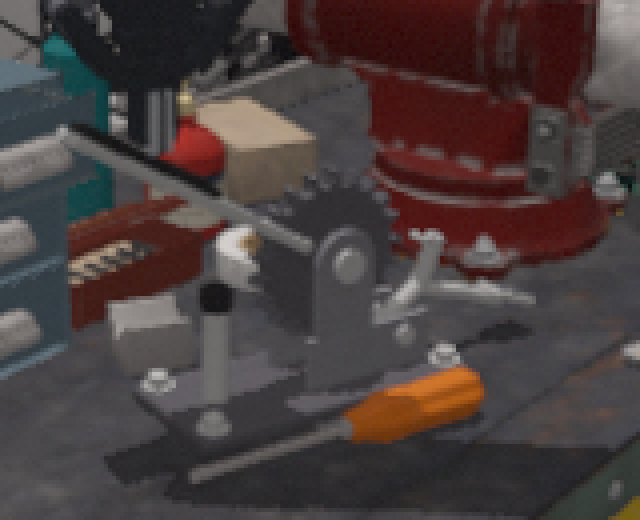

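The tips, at (150,140), are on the pad and the arm is moving at ~6.5 N, with the pawl clear. I keep pushing down.

```bash
python3 -m crank '[{"linear":[0,0.008,0],"dr":[0,0,0],"hand":-1},{"linear":[0,0.016,0],"dr":[0,0,0],"hand":-1},{"linear":[0,0.024,0],"dr":[0,0,0],"hand":-1},{"linear":[0,0.032,0],"dr":[0,0,0],"hand":-1},{"linear":[0,0.04,0],"dr":[0,0,0],"hand":-1},{"linear":[0,0.048,0],"dr":[0,0,0],"hand":-1},{"linear":[0,0.056,0],"dr":[0,0,0],"hand":-1},{"linear":[0,0.062,0],"dr":[0,0,0],"hand":-1},{"linear":[0,0.068,0],"dr":[0,0,0],"hand":-1}]'; python3 st.py .564 .160 .099
```

```text
t: 8.48
eef_pos: [0.5661, 0.1632, 0.111]
tool_rot: [-0.102, 0.106, 0.701, -0.698]
contact_force: [0.2, 3.9, 9.1]
gripper_width: -0.0
t 8.4833 p [0.5661 0.1632 0.111 ] F [0.2 3.9 9.1] zang -107.0 ydir [ 0.007  0.004 -1.   ]
tool shift [0.0012 0.012  0.0038]
```

```bash
python3 -m crank '[{"linear":[0,0.004,0],"dr":[0,0,0],"hand":-1},{"linear":[0,0.008,0],"dr":[0,0,0],"hand":-1},{"linear":[0,0.01,0],"dr":[0,0,0],"hand":-1},{"linear":[0,0.012,0],"dr":[0,0,0],"hand":-1},{"linear":[0,0.012,0],"dr":[0,0,0],"hand":-1}]'; python3 st.py .564 .160 .099
```

```text
t: 8.9
eef_pos: [0.566, 0.1634, 0.099]
tool_rot: [-0.102, 0.106, 0.701, -0.698]
contact_force: [1.1, 2.2, 6.4]
gripper_width: -0.0
t 8.9 p [0.566  0.1634 0.099 ] F [1.1 2.2 6.4] zang -106.9 ydir [ 0.006  0.004 -1.   ]
tool shift [ 0.0009 -0.      0.0038]
```

The force shows no stop yet, so I go down in 1 mm steps.

```bash
python3 -m crank '[{"linear":[0,0.001,0],"dr":[0,0,0],"hand":-1},{"linear":[0,0.002,0],"dr":[0,0,0],"hand":-1},{"linear":[0,0.002,0],"dr":[0,0,0],"hand":-1}]'; python3 -m crank '[{"linear":[0,0.001,0],"dr":[0,0,0],"hand":-1},{"linear":[0,0.001,0],"dr":[0,0,0],"hand":-1}]'
```

```text
t: 9.15
eef_pos: [0.5661, 0.1634, 0.0988]
tool_rot: [-0.102, 0.107, 0.701, -0.698]
contact_force: [-3.9, 0.8, 20.4]
gripper_width: -0.001
t: 9.32
eef_pos: [0.5662, 0.1635, 0.0987]
tool_rot: [-0.102, 0.107, 0.701, -0.698]
contact_force: [-6.3, 0.3, 27.9]
gripper_width: -0.0
```

On the stop: 20–28 N at z≈0.099 with no further motion. I retreat straight up and well clear so I can inspect.

```bash
python3 -m crank '[{"linear":[0,-0.01,0],"dr":[0,0,0],"hand":-1},{"linear":[0,-0.04,0],"dr":[0,0,0],"hand":-1},{"linear":[0,-0.08,0],"dr":[0,0,0],"hand":-1},{"linear":[0,-0.12,0],"dr":[0,0,0],"hand":-1},{"linear":[0,-0.16,0],"dr":[0,0,0],"hand":-1},{"linear":[0,-0.2,0],"dr":[0,0,0],"hand":-1},{"linear":[0,-0.23,0],"dr":[0,0,0],"hand":-1},{"linear":[0,-0.25,0],"dr":[0,0,0],"hand":-1},{"linear":[0,-0.25,0],"dr":[0,0,0],"hand":-1},{"linear":[0,-0.25,0],"dr":[0,0,0],"hand":-1}]'; python3 st.py
python3 - <<'E'
from h import *
from scipy.optimize import brentq,minimize_scalar
a=bot.read_camera("scene");i=a[140:270,240:400]
cv2.imwrite("pics/c6.png",cv2.resize(i,(720,585),interpolation=3))
v=np.array([.529,.0454,1.2737,0.])
r=bot.place_of("scene","lift_pad");print("pad",r[:1],"expected level",proj("scene",pts(v)["lift_pad"]))
r=bot.place_of("scene","pawl_tail");print("tail",r[:1])
for th in(0,.15,.22,.32,.42):
    x,z=-.099,.039;X=-.046+x*np.cos(th)-z*np.sin(th);Z=.032+z*np.cos(th)+x*np.sin(th);print(th,proj("scene",jw(v,X,0,Z)).round(1))
for n in("screwdriver","vee_block","tape_roll","feeler_gauge","bolt"):print(n,[np.round(x["xy"],1) for x in bot.place_of("scene",n)[:1]])
E
```

```text
t: 10.15
eef_pos: [0.5639, 0.161, 0.3452]
tool_rot: [-0.103, 0.106, 0.7, -0.699]
contact_force: [0.4, 0.5, -0.1]
gripper_width: 0.003
t 10.15 p [0.5639 0.161  0.3452] F [ 0.4  0.5 -0.1] zang -107.0 ydir [ 0.004  0.001 -1.   ]
pad [{'xy': [267.4, 213.9], 'score': 0.72}] expected level [268.55738375 212.52149841]
tail [{'xy': [365.7, 211.1], 'score': 0.61}]
0 [364.9 198.4]
0.15 [365.8 203.3]
0.22 [366.1 205.7]
0.32 [366.2 209.2]
0.42 [365.9 212.8]
screwdriver [array([325. , 252.4])]
vee_block [array([276.8, 223.9])]
tape_roll [array([308.5, 211.1])]
feeler_gauge [array([409.7, 227.7])]
bolt []
```

View pics/c6.png

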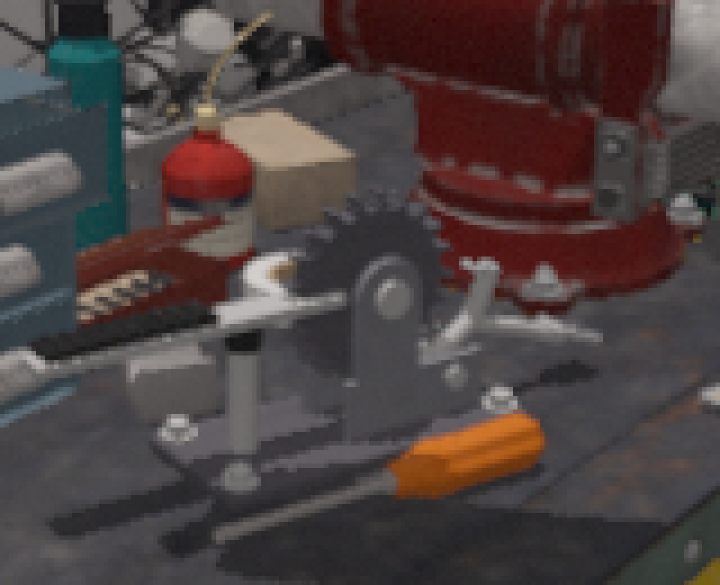

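The arm rests on the black-topped post, with its underside meeting the post at (243,335). The hook, at (480,270), is well clear of the teeth, and the other parts are where they were. The gripper is free and the force is about zero, so I hand in.

```bash
python3 -c "
from station import bot
print(bot.hand_in())"
```

```text
the job is handed in; nothing more can be done
None
```

The job is done and handed in at about 10.5 s of robot time. I pressed the pawl's tail down about 33 mm with the shut fingertips, using 4–5 N. I then pushed the arm down 120 mm out from the hub, at 6–9 N, until it met its stop. The force rose to about 28 N there, with the tip at 99 mm.

- **Arm:** after the gripper withdrew, the pad point was within about 2 px of where a level arm should show, and the picture shows the arm resting on the post.
- **Pawl:** the hook is visibly out of the teeth. The tail point suggests a pawl angle of about 0.37 rad; the fingertip depth gave about 0.33. Both are well beyond the 0.22 needed.
- **Loose parts:** the screwdriver, vee block, tape roll and feeler gauge were found within 4 px of their first positions, which I put down to detector scatter. The network never found the bolt in the scene camera. It showed in the top view after the pawl was pressed but was not checked again; the gripper stayed well above it.
- **Robot:** at hand-in it touched nothing, with the tip at 0.345 m and the measured force under 1 N.

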